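# Tilt the mounting bar out of its slotted bin and lay it on the parcel scale

## Robot

A 6-joint arm with a two-finger parallel gripper is mounted at the origin on the work surface. World frame = base frame: x ahead of the robot, y to its left, z up, the work surface at z = 0. Lengths are in m, angles in degrees, forces in N, time in s.
With the tool pointing down it reaches from about 0.3 to 0.75 m from the base axis. Payload 8.5 kg.
Tool frame: the origin (TCP) lies at the very end of the fingers, on their centre line; the grasp point (between the pads) lies 19 mm behind it; z points along the fingers, y is the line along which they close (so a half turn about z gives the same grasp; the last joint's range is limited). The gripper opens to 85 mm and grips with 20 to 120 N. Pads are 22 mm wide; open, the fingers measure 114 mm over their backs; the gripper's body (76 mm by 85 mm) begins 54 mm behind the grasp point. The pads swing forward as they close: fully open they stand 13 mm farther back than shut.
Start: joints at [59.914, 21.807, 74.336, -0, 83.858, -12.336], TCP at [0.168, 0.524, 0.207] pointing down, gripper open.
Joint ranges: [-178.18, 178.18], [-50.72, 133.34], [12.68, 142.11], [-81.47, 261.47], [9.98, 163.14], [-165.26, 165.26]. Speed limits (degrees/s): [136.94, 136.94, 180, 180, 180, 180].

## Interface

Orientations are given as a 3x3 rotation matrix whose columns are the frame's x, y, z axes.
In Python, from rig import observe, cams, ticket gives the robot as it stands.
- The arm moves only by the tool move_arm, never from a script. Its arguments are lists of equal length, an entry for each row: "jaw": the finger opening in cm, from 0 to 8.54; "dp": the shift along the tool's x, y, z in cm, a list of three; "turn": the turn, a rotation vector about the tool's x, y, z in rad, a list of three. In form: {"jaw": [jaw, ...], "dp": [[tx, ty, tz], ...], "turn": [[wx, wy, wz], ...]}. A call has 1 to 12 rows; each row shifts and turns the commanded pose from where the row before left it, along the tool's axes as they then stand; what a row does not reach is not made up. A row lasts 1/12 s, in which the tool goes at most 41.7 mm and 7.16 degrees, less where a joint would pass 70% of its speed; a pose out of reach is approached as far as the arm can. A call is refused whole if a number of a shift passes 4.17 or a number of a turn 0.125, either way. A call with a gripper value outside its range is refused whole. The fingers move at their own pace and stop on an object; "force" is the grip in N (left out, the last holds). Time passes only in rows, so rows that do not move let the fingers close. It gives the time, the measured TCP pose, the force, the opening and the grip force at its end, in the units of the state.
- observe(): the state, without advancing time (a new reading comes with each control period).
- cams.get_image(name): name is "side" or "top"; returns (picture, depth): 480x640x3 uint8, red, green, blue; 480x640 float32, m along the optical axis (not along the pixel's ray), 0 where there is no reading.
- cams.calibration(name): a dict with "vertical_fov" (degrees; the focal length in pixels is half the picture's height over the tangent of half this angle, whatever the lens; pixels are square), "cx", "cy" (the principal point, pixels), "view" (4x4, takes a point from world to camera coordinates). Camera axes: x right, y up, looking along -z (the intrinsics and any distortion apply to the point x, -y, -z); pixel columns grow to the right and rows downward; lengths in m; the calibration is good to about 2 mm. A picture is of the moment at which its call begins. calibration takes no time and is no camera call.
- ticket.close_job(): hands the job in; it is judged then, once.
Trained networks look in the newest picture that a camera, given by its name, has taken for a name from the list of things; names that differ only in an ending like _2 or _b are one class to them, and where a whole thing is asked for, a point or a joint stands for the part that bears it (a point fixed in the world has none). Each returns a list of dicts, best first, with "p" (0 to 1); they miss things now and then, are a little off and sometimes report something else, mostly with a low value. They report only what shows in the picture. A call takes as long as a camera call. They do not tell look-alikes from the thing itself.
- cams.spot_in(camera, query): "box" ([centre column, centre row, width, height] as shares, 0 to 1, of the picture: columns of its width, rows of its height, round what is visible of it).
- cams.outline_of(camera, query): "mask" (480x640 bool, what is visible of it) and "box" ([centre column, centre row, width, height] as shares, 0 to 1, of the picture: columns of its width, rows of its height, round what is visible of it).
- cams.mark_of(camera, query): "location" ([column, row] as shares, 0 to 1, of the picture: columns of its width, rows of its height: a listed point, or the origin of a listed thing).
The state is a dict: "time_s": time; "q": joint angles; "qvel": joint speeds; "joint_efforts": joint torques, N m; "position": TCP position; "tool_rot": TCP orientation; "ft_force": force on the tool from outside, world axes, zero at the start; "wrist_torque": the same for the moment, N m; "grip_width": finger opening in m; "gripper_force": force on a finger pad.
Only numpy, scipy, OpenCV 4.12 (cv2) and the standard library are available. Lean on these libraries where they do the work, as an engineer would, in place of code of your own. Each camera call takes 0.05 s, during which the arm holds its last target. There are 200 camera calls.

## Task

Take the flat mounting bar (not the square tube beside it) out of the stock bin: lift its front end over the lip and draw it out through its slot. Lay it down, without dropping it, flat on the middle of the parcel scale's steel plate and let go; leave the square tube where it lies in its slot.

Things in the scene. Friction and masses are not known exactly. Their poses are not given: they have to be found in the camera images.
- bar_mid (a point): Centre (half-way up) of the flat mounting bar: steel, 26 mm wide (x), 210 long (y), 8 thick (z), dark bolt hole near each end, about 0.15 kg. Lies flat on the bin's inner floor in either slot, along the bin's y; its front (-y) end stands out about 86 mm through the slot over the front shelf, with 22 mm of room for fingers below.
- tube_mid (a point): Centre of the square tube, the one to leave alone: plain steel, 14 x 14 mm, 210 mm long (along y), no holes, lying in the other slot in the same way.
- bin: Fixed grey bin (mm, z above table), 210 wide. Origin on the table under the outer face of its 6 thick slot wall, between the slots (x -45, +45; 42 wide, z 30 to 92), which face -y. Behind (y 0 to 144): floor at z 30, closed roof, top z 97. In front: shelf at z 8, sides open, to y -105; then a lip, 6 thick, top z 48, stops a straight pull. Inner end on the floor, a part can tilt up to 20 deg.
- plate (a point): Centre of the top of the parcel scale's fixed, level steel plate, 60 mm above the table, 240 mm (x) by 300 mm (y); flat and without rim. A low display box stands off its +x side, lower than the plate.
There are look-alikes about, which are no part of the job. What is shaped like the part that bears bar_mid but red is not meant.

How it is judged:
By the outcome, as a careful person would: the job done as asked, in the order asked, and still so for the second after the job is handed in, with the robot touching nothing.
It also fails if it takes over 38 s, if anything falls off the work surface, if the arm or the gripper's body presses on something with over 40 N, if the wrist force passes 120 N, or if a joint passes its speed limit or range.

## Working session

There is one attempt and no reset: what is moved stays moved. The work goes in short steps, Python scripts to look and compute and a tool call to move; the robot and the scene stay as the last step left them, time stands still between calls to the robot, and variables do not carry over. Pictures are saved under pics/ and viewed, at most 10 in all, crops included, and the job is handed in when it is done.

Besides the shell and the picture viewer there is one more tool, called after ">>>" by a JSON object that holds its "name" and its "arguments". move_arm: Moves the arm, as the interface text tells. Its arguments: {"type":"object","properties":{"jaw":{"type":"array","items":{"type":"number"}},"dp":{"type":"array","items":{"type":"array","items":{"type":"number"}}},"turn":{"type":"array","items":{"type":"array","items":{"type":"number"}}},"force":{"type":"number"}},"required":["jaw","dp","turn"]}

```bash
mkdir -p pics; cat > h.py <<'E'
import numpy as np, cv2
from rig import observe, cams, ticket
def shot(c,name=None):
    im,d=cams.get_image(c)
    if name: cv2.imwrite('pics/'+name,im[:,:,::-1])
    return im,d
def ray(c,u,v):
    k=cams.calibration(c); f=240/np.tan(np.radians(k['vertical_fov']/2)); V=np.array(k['view'])
    r=V[:3,:3].T@np.array([(u-k['cx'])/f,-(v-k['cy'])/f,-1]); o=-V[:3,:3].T@V[:3,3]
    return o,r
def at_z(c,u,v,z):
    o,r=ray(c,u,v); return o+r*(z-o[2])/r[2]
def at_d(c,u,v,d):
    o,r=ray(c,u,v); return o+r*d
def cloud(c,D):
    k=cams.calibration(c); f=240/np.tan(np.radians(k['vertical_fov']/2)); V=np.array(k['view'])
    v,u=np.mgrid[:480,:640]
    P=np.stack([(u-k['cx'])/f*D,-(v-k['cy'])/f*D,-D],-1)
    return (P-V[:3,3])@V[:3,:3]
E
python3 - <<'E'
from h import *
np.set_printoptions(precision=4,suppress=True)
for c in('top','side'):
    im,d=shot(c,c+'0.png'); k=cams.calibration(c); print(k); 
    o,r=ray(c,320,240);print(o,r)
    for q in('bar_mid','bin','plate','tube_mid'):
        for m in cams.mark_of(c,q)[:3]:
            u,v=m['location'][0]*640,m['location'][1]*480
            dd=d[int(np.clip(v,0,479)),int(np.clip(u,0,639))]
            print(c,q,round(m['p'],2),round(u),round(v),at_d(c,u,v,dd))
print(observe()['tool_rot'],observe()['time_s'])
E
```

```text
{'vertical_fov': 48.690843386587915, 'cx': 318.8496882606037, 'cy': 240.65939780278188, 'view': array([[-0.0172, -0.9998,  0.007 ,  0.0928],
       [ 0.9775, -0.0153,  0.2105, -0.4342],
       [-0.2103,  0.0105,  0.9776, -1.186 ],
       [ 0.    ,  0.    ,  0.    ,  1.    ]])}
[0.1766 0.0986 1.2502] [ 0.2115 -0.0127 -0.9773]
top bar_mid 0.83 280 303 [0.2967 0.1786 0.0077]
top bar_mid 0.77 292 209 [0.4994 0.1466 0.0951]
top bar_mid 0.74 170 329 [0.2406 0.4335 0.0064]
top bin 0.79 295 194 [0.534  0.1388 0.0984]
top tube_mid 0.6 286 174 [0.5836 0.1592 0.0933]
{'vertical_fov': 56.96681946263468, 'cx': 320.8517118675598, 'cy': 239.83805802345194, 'view': array([[ 0.9956, -0.0935,  0.0091, -0.4084],
       [ 0.0617,  0.7243,  0.6868, -0.125 ],
       [-0.0708, -0.6832,  0.7268, -0.9144],
       [ 0.    ,  0.    ,  0.    ,  1.    ]])}
[ 0.3495 -0.5723  0.7542] [ 0.0689  0.6831 -0.7271]
side bar_mid 0.93 243 168 [0.2346 0.4191 0.0068]
side bar_mid 0.69 268 228 [0.2993 0.1828 0.0053]
side bar_mid 0.68 355 227 [ 0.3495 -0.5723  0.7542]
side bin 0.97 380 236 [0.5628 0.1298 0.007 ]
side plate 0.8 430 388 [ 0.5662 -0.267   0.0578]
side tube_mid 0.8 400 217 [0.611  0.1552 0.0415]
[[-0.9524  0.3048 -0.    ]
 [ 0.3048  0.9524 -0.0001]
 [-0.     -0.0001 -1.    ]] 0.5
```

View pics/top0.png

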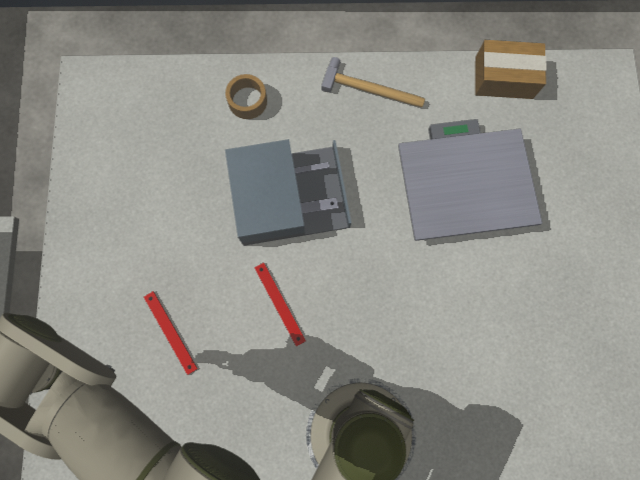

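View pics/side0.png

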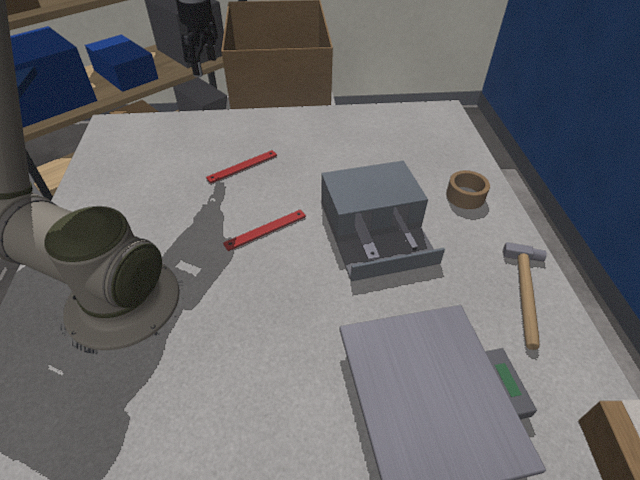

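The top view shows two red bars at (280,303) and (170,329), which are look-alikes. The grey part with a hole shows at (333,204) in the -x slot, and a plain narrow part at (320,167) in the +x slot. In the side view these are at (370,252) and (413,243). I choose the grey part with the hole and will check it in a close crop.

```bash
python3 - <<'E'
from h import *
np.set_printoptions(precision=4,suppress=True)
a,da=shot('top');b,db=shot('side')
A=cv2.resize(a[130:250,220:365],None,fx=4,fy=4,interpolation=cv2.INTER_CUBIC)[:,:,::-1]
B=cv2.resize(b[190:290,315:455],None,fx=5.5,fy=5.5,interpolation=cv2.INTER_CUBIC)[:,:,::-1]
cv2.imwrite('pics/a1.png',A);cv2.imwrite('pics/b1.png',B)
for c,d in(('top',da),('side',db)):
    P=cloud(c,d); ok=(d>0)&(P[...,0]>.35)&(P[...,0]<.8)&(P[...,1]<.3)
    box=ok&(P[...,1]>0)
    def rect(m,n):
        m=cv2.morphologyEx(m.astype(np.uint8),cv2.MORPH_OPEN,np.ones((2,2)))>0
        p=P[m][:,:2].astype(np.float32)
        r=cv2.minAreaRect(p*1000);print(c,n,m.sum(),r,cv2.boxPoints(r).round(1).tolist(),np.median(P[m][:,2]))
    rect(box&(abs(P[...,2]-.097)<.005),'roof')
    rect(ok&(P[...,1]<-.05)&(abs(P[...,2]-.06)<.006),'plate')
    rect(box&(P[...,2]>.034)&(P[...,2]<.048)&(P[...,1]<.14),'mid')
E
```

```text
top roof 5683 ((430.54510498046875, 188.76385498046875), (529.6597290039062, 151.75611877441406), 8.90011978149414) [[157.1999969482422, 222.8000030517578], [180.60000610351562, 72.80000305175781], [703.9000244140625, 154.8000030517578], [680.4000244140625, 304.70001220703125]] 0.0970508055630409
top plate 12135 ((494.54449462890625, -142.38314819335938), (329.20831298828125, 726.8080444335938), 28.471195220947266) [[176.60000610351562, 98.5999984741211], [523.0999755859375, -540.2999877929688], [812.5, -383.3999938964844], [466.0, 255.5]] 0.0606158694093909
top mid 643 ((424.0077819824219, 60.96675109863281), (485.8470153808594, 120.19171142578125), 5.245936870574951) [[176.60000610351562, 98.5999984741211], [187.60000610351562, -21.100000381469727], [671.4000244140625, 23.299999237060547], [660.4000244140625, 143.0]] 0.038776628819077424
side roof 3884 ((441.09381103515625, -45.89617919921875), (1037.9156494140625, 254.18687438964844), 66.36856079101562) [[116.5999984741211, -470.3999938964844], [349.5, -572.2999877929688], [765.5999755859375, 378.6000061035156], [532.7000122070312, 480.5]] 0.09604120576968847
side plate 24372 ((522.688720703125, -324.0870056152344), (452.243896484375, 402.3034973144531), 13.438157081604004) [[256.0, -181.0], [349.5, -572.2999877929688], [789.4000244140625, -467.20001220703125], [695.9000244140625, -75.9000015258789]] 0.059069442337342765
side mid 1226 ((426.9189453125, -177.17413330078125), (768.0181274414062, 241.9893798828125), 61.42555618286133) [[137.0, -456.5], [349.5, -572.2999877929688], [716.7999877929688, 102.19999694824219], [504.29998779296875, 217.89999389648438]] 0.0378073328242729
```

View pics/a1.png

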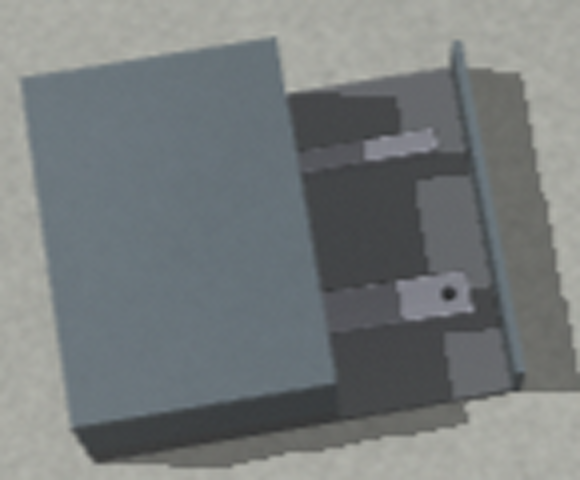

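View pics/b1.png

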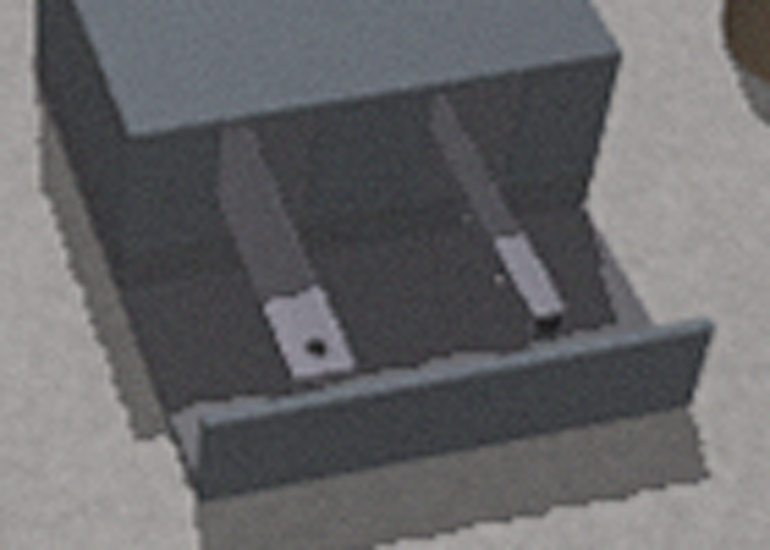

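The crops show the wider bar with its hole at top (332,203), in the -x slot. The narrow tube without a hole is in the other slot, so the choice stands. Next I turn corners into world positions.

```bash
python3 - <<'E'
from h import *
np.set_printoptions(precision=4,suppress=True)
t=lambda x,y,z:at_z('top',220+x/4-.4,130+y/4-.4,z)
s=lambda x,y,z:at_z('side',315+x/5.5-.4,190+y/5.5-.4,z)
R=[t(*p,.097) for p in((22,78),(275,38),(335,382),(72,428))]
print('roof',*R,[np.linalg.norm(R[i]-R[i-1]) for i in range(4)])
print('frontroof side',s(135,135,.097),s(618,52,.097))
e=R[1]-R[2];ex=e[:2]/np.linalg.norm(e[:2]);ang=np.degrees(np.arctan2(ex[1],ex[0]));print('bin x axis deg',ang)
o=(R[1]+R[2])[:2]/2; ey=np.array([-ex[1],ex[0]])
print('origin',o)
L=lambda p:np.array([(p[:2]-o)@ex,(p[:2]-o)@ey])
for n,p in dict(endA=t(467,272,.038),endB=t(472,311,.038),bkA=t(325,294,.038),bkB=t(330,333,.038),hole=t(448,293,.038),lip1=t(460,42,.048),lip2=t(520,376,.048),sEA=s(293,377,.038),sEB=s(354,368,.038),shole=s(316,346,.038),sl1=s(205,425,.048),sl2=s(713,325,.048),tubeT=t(435,140,.044),tubeS=s(548,312,.044)).items(): print(n,p,'bin',L(p))
C=[at_z('top',u,v,.06) for u,v in((399,143),(521,129),(541,223),(414,240))]
print('plate',*C,np.mean(C,0),[np.linalg.norm(C[i]-C[i-1]) for i in range(4)])
C=[at_z('side',u,v,.06) for u,v in((340,325),(461,308),(545,467))]
print('plate side',*C,(C[0]+C[2])/2)
E
```

```text
roof [0.6441 0.2987 0.097 ] [0.6666 0.1528 0.097 ] [0.4609 0.1203 0.097 ] [0.4368 0.2668 0.097 ] [np.float64(0.20976867378020064), np.float64(0.1476832191740348), np.float64(0.20833847434175845), np.float64(0.14851563846422253)]
frontroof side [0.4601 0.1182 0.097 ] [0.6629 0.1507 0.097 ]
bin x axis deg 8.973851864112254
origin [0.5637 0.1365]
endA [0.5415 0.0422 0.038 ] bin [-0.0367 -0.0898]
endB [0.5174 0.0398 0.038 ] bin [-0.0608 -0.0884]
bkA [0.5292 0.1267 0.038 ] bin [-0.0356 -0.0043]
bkB [0.5052 0.124  0.038 ] bin [-0.0597 -0.0032]
hole [0.5287 0.0537 0.038 ] bin [-0.0475 -0.0763]
lip1 [0.6833 0.0434 0.048 ] bin [ 0.1035 -0.1107]
lip2 [0.4749 0.0132 0.048 ] bin [-0.107 -0.108]
sEA [0.5148 0.0385 0.038 ] bin [-0.0636 -0.0892]
sEB [0.5394 0.0411 0.038 ] bin [-0.0389 -0.0905]
shole [0.5266 0.0537 0.038 ] bin [-0.0496 -0.076 ]
sl1 [0.4753 0.0091 0.048 ] bin [-0.1072 -0.1121]
sl2 [0.6818 0.0426 0.048 ] bin [ 0.102  -0.1112]
tubeT [0.6225 0.0596 0.044 ] bin [ 0.046  -0.0851]
tubeS [0.6202 0.0585 0.044 ] bin [ 0.0436 -0.0859]
plate [ 0.6686 -0.11    0.06  ] [ 0.7004 -0.4063  0.06  ] [ 0.4665 -0.43    0.06  ] [ 0.4308 -0.1329  0.06  ] [ 0.5666 -0.2698  0.06  ] [np.float64(0.2389618569523417), np.float64(0.2979320393257371), np.float64(0.2351088465458935), np.float64(0.2992048972851115)]
plate side [ 0.432 -0.136  0.06 ] [ 0.6647 -0.1189  0.06  ] [ 0.7006 -0.4019  0.06  ] [ 0.5663 -0.2689  0.06  ]
```

>>> {"name": "move_arm", "arguments": {"jaw": [6,6,6,6,6,6,6,6,6,6], "dp": [[0,0,0],[0,0,0],[0,0,0],[0,0,0],[0,0,0],[0,0,0],[0,0,0],[0,0,0],[0,0,0],[0,0,0]], "turn": [[0,0,0.1114],[0,0,0.1114],[0,0,0.1114],[0,0,0.1114],[0,0,0.1114],[0,0,0.1114],[0,0,0.1114],[0,0,0.1114],[0,0,0.1114],[0,0,0.1114]], "force": 100}}

```text
time_s: 1.43
position: [0.1677, 0.5238, 0.207]
tool_rot: [[-0.141, 0.99, 0.0], [0.99, 0.141, 0.0], [0.0, 0.0, -1.0]]
ft_force: [-0.6, -0.1, 0.5]
grip_width: 0.0601
gripper_force: 0.0
```

>>> {"name": "move_arm", "arguments": {"jaw": [6,6,6,6,6,6,6,6,6,6,6,6], "dp": [[-3.4,1.9,0],[-3.4,1.9,0],[-3.4,1.9,0],[-3.4,1.9,0],[-3.4,1.9,0],[-3.4,1.9,0],[-3.4,1.9,0],[-3.4,1.9,0],[-3.4,1.9,0],[-3.4,1.9,0],[-3.4,1.9,0],[-3.4,1.9,0]], "turn": [[0,0,0],[0,0,0],[0,0,0],[0,0,0],[0,0,0],[0,0,0],[0,0,0],[0,0,0],[0,0,0],[0,0,0],[0,0,0],[0,0,0]]}}

```text
time_s: 2.43
position: [0.4538, 0.1518, 0.2072]
tool_rot: [[-0.146, 0.989, 0.0], [0.989, 0.146, 0.0], [0.0, 0.0, -1.0]]
ft_force: [0.8, 1.0, 0.7]
grip_width: 0.0601
gripper_force: 0.0
```

>>> {"name": "move_arm", "arguments": {"jaw": [6,6,6,6,6,6,6,6], "dp": [[-3.0,1.62,0],[-3.0,1.62,0],[-3.0,1.62,0],[-1.63,0.89,0],[0,0,4],[0,0,4],[0,0,3],[0,0,0]], "turn": [[0,0,0],[0,0,0],[0,0,0],[0,0,0],[0,0,0],[0,0,0],[0,0,0],[0,0,0]]}}

```text
time_s: 3.1
position: [0.5224, 0.057, 0.092]
tool_rot: [[-0.146, 0.989, -0.01], [0.989, 0.146, 0.001], [0.003, -0.01, -1.0]]
ft_force: [-1.8, 0.3, -0.6]
grip_width: 0.06
gripper_force: 0.0
```

```bash
python3 - <<'E'
from h import *
np.set_printoptions(precision=4,suppress=True)
s=observe();print(s['position'],s['tool_rot'])
b,d=shot('side')
cv2.imwrite('pics/b2.png',cv2.resize(b[150:300,310:460],None,fx=4,fy=4,interpolation=cv2.INTER_CUBIC)[:,:,::-1])
E
```

```text
[0.5224 0.057  0.092 ] [[-0.146   0.9892 -0.0104]
 [ 0.9893  0.146   0.0012]
 [ 0.0027 -0.0101 -0.9999]]
```

View pics/b2.png

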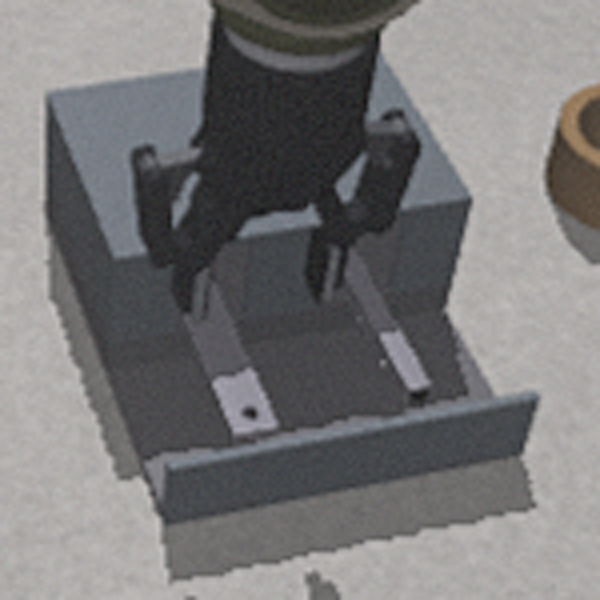

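The crop shows the open fingers straddling the bar's line at crop (195,312) and (322,300), clear of the tube. Next I descend.

>>> {"name": "move_arm", "arguments": {"jaw": [6,6,6,6,6,6], "dp": [[0,0,0],[0,0,2.5],[0,0,2],[0,0,1],[0,0,0],[0,0,0]], "turn": [[0,0,0],[0,0,0],[0,0,0],[0,0,0],[0,0,0],[0,0,0]]}}

```text
time_s: 3.65
position: [0.5264, 0.0569, 0.0435]
tool_rot: [[-0.147, 0.989, 0.002], [0.989, 0.147, -0.0], [-0.001, 0.002, -1.0]]
ft_force: [-0.7, 0.5, 0.8]
grip_width: 0.0601
gripper_force: 0.0
```

>>> {"name": "move_arm", "arguments": {"jaw": [6,6,6,6,4,2,2,2,2,2,2], "dp": [[0,0,0.8],[0,0,0.4],[0,0,0],[0,0,0],[0,0,0],[0,0,0],[0,0,0],[0,0,0],[0,0,0],[0,0,0],[0,0,0]], "turn": [[0,0,0],[0,0,0],[0,0,0],[0,0,0],[0,0,0],[0,0,0],[0,0,0],[0,0,0],[0,0,0],[0,0,0],[0,0,0]]}}

```text
time_s: 4.57
position: [0.5255, 0.0569, 0.0301]
tool_rot: [[-0.146, 0.989, 0.0], [0.989, 0.146, -0.0], [-0.0, 0.0, -1.0]]
ft_force: [0.1, 0.4, 0.0]
grip_width: 0.02
gripper_force: 0.0
```

Fingers closed to 20 mm with no force, so they missed the bar. I take a look.

```bash
python3 - <<'E'
from h import *
b,d=shot('side')
cv2.imwrite('pics/b3.png',cv2.resize(b[190:280,340:440],None,fx=6.6,fy=6.6,interpolation=cv2.INTER_CUBIC)[:,:,::-1])
E
```

```text
(no output)
```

View pics/b3.png

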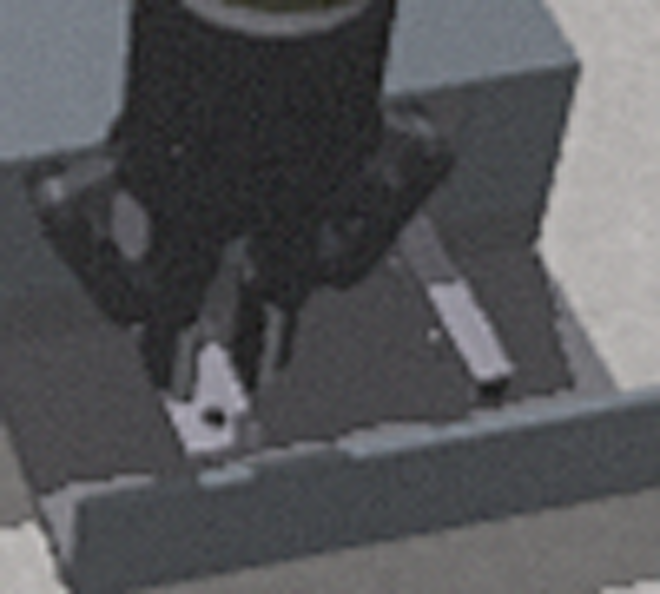

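The crop shows both finger tips sitting over the bar's top edges, at crop (185,395) and (265,385), so the tips stand higher than the TCP at this opening. I open, go 6 mm lower and close again.

>>> {"name": "move_arm", "arguments": {"jaw": [4.6,4.6,4.6,4.6,4.6,2.2,2.2,2.2,2.2,2.2], "dp": [[0,0,0],[0,0,0],[0,0,0],[0,0,0.6],[0,0,0],[0,0,0],[0,0,0],[0,0,0],[0,0,0],[0,0,0]], "turn": [[0,0,0],[0,0,0],[0,0,0],[0,0,0],[0,0,0],[0,0,0],[0,0,0],[0,0,0],[0,0,0],[0,0,0]]}}

```text
time_s: 5.45
position: [0.5255, 0.0569, 0.0241]
tool_rot: [[-0.146, 0.989, 0.0], [0.989, 0.146, -0.0], [-0.0, 0.0, -1.0]]
ft_force: [0.7, -0.6, -0.7]
grip_width: 0.0221
gripper_force: 0.0
```

>>> {"name": "move_arm", "arguments": {"jaw": [4.6,4.6,4.6,4.6,4.6,2.2,2.2,2.2,2.2,2.2], "dp": [[0,0,0],[0,0,0],[0,0,0],[0,0,0.4],[0,0,0],[0,0,0],[0,0,0],[0,0,0],[0,0,0],[0,0,0]], "turn": [[0,0,0],[0,0,0],[0,0,0],[0,0,0],[0,0,0],[0,0,0],[0,0,0],[0,0,0],[0,0,0],[0,0,0]]}}

```text
time_s: 6.28
position: [0.5255, 0.0569, 0.0201]
tool_rot: [[-0.146, 0.989, 0.0], [0.989, 0.146, 0.0], [-0.0, 0.0, -1.0]]
ft_force: [-0.0, 0.0, 0.2]
grip_width: 0.022
gripper_force: 0.0
```

```bash
python3 - <<'E'
from h import *
np.set_printoptions(precision=4,suppress=True)
b,d=shot('side')
cv2.imwrite('pics/b4.png',cv2.resize(b[200:275,335:425],None,fx=8,fy=8,interpolation=cv2.INTER_CUBIC)[:,:,::-1])
P=cloud('side',d);s=observe();Q=(P-s['position'])@np.array(s['tool_rot'])
m=(d>0)&(abs(Q[...,0])<.016)&(abs(Q[...,1])<.06)&(Q[...,2]>-.08)&(Q[...,2]<.01)
# dark gripper pixels: lowest z by y bin
lum=b.sum(2)
for y in np.arange(-.05,.05,.005):
    k=m&(Q[...,1]>=y)&(Q[...,1]<y+.005)
    if k.sum(): print(round(y,3),k.sum(),np.percentile(Q[...,2][k],[5,50,95]),lum[k].mean())
E
```

```text
-0.045 8 [-0.0783 -0.0748 -0.0701] 140.5
-0.04 11 [-0.0796 -0.0756 -0.0298] 144.36363636363637
-0.035 15 [-0.0798 -0.0779 -0.0486] 164.33333333333334
-0.03 48 [-0.0784 -0.0667 -0.0377] 145.60416666666666
-0.025 41 [-0.0778 -0.0656 -0.0348] 128.7560975609756
-0.02 42 [-0.0736 -0.0485 -0.0288] 193.38095238095238
-0.015 33 [-0.074  -0.0335 -0.0121] 236.3939393939394
-0.01 20 [-0.0184 -0.0169 -0.0104] 412.0
-0.005 26 [-0.0196 -0.0166 -0.0109] 378.88461538461536
-0.0 28 [-0.0197 -0.0167 -0.0127] 365.35714285714283
0.005 71 [-0.0592 -0.0325 -0.016 ] 226.42253521126761
0.01 89 [-0.0754 -0.0583 -0.0162] 182.06741573033707
0.015 27 [-0.0778 -0.0566 -0.0015] 188.2962962962963
0.02 20 [-0.0791 -0.0515 -0.0336] 126.05
0.025 10 [-0.0779 -0.0737 -0.0679] 130.9
0.03 17 [-0.0798 -0.0777 -0.0707] 144.2941176470588
0.035 14 [-0.0799 -0.0779 -0.0714] 132.35714285714286
0.04 7 [-0.0794 -0.0772 -0.015 ] 133.14285714285714
```

View pics/b4.png

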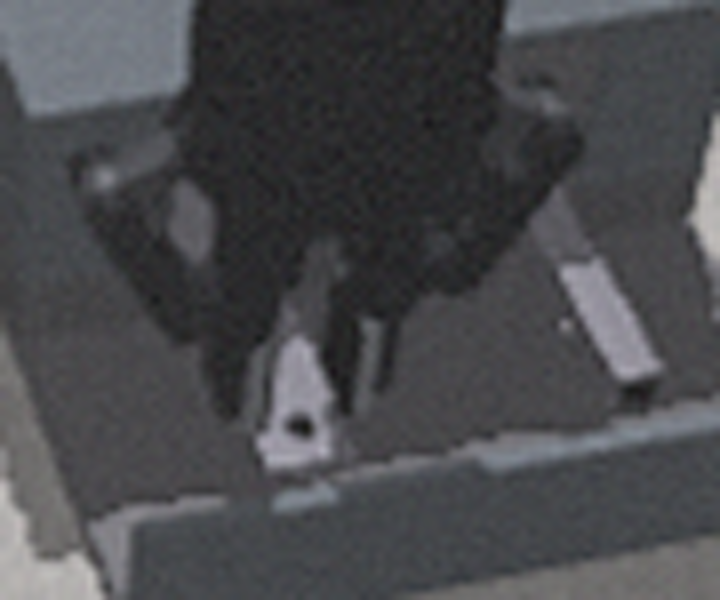

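The crop shows the fingers at crop (235,415) and (350,410) with the bar's bright end between and in front of them. I work out how low the tips really are.

```bash
python3 - <<'E'
from h import *
np.set_printoptions(precision=4,suppress=True)
s=observe();R=np.array(s['tool_rot']);p=np.array(s['position'])
for n,x,y in(('Ldark',230,415),('Llight',258,415),('Linner',268,400),('Rinner',332,400),('Rdark',350,412),('Rlight',365,412),('Router',385,390)):
    o,r=ray('side',335+x/8-.4,200+y/8-.4)
    O=(o-p)@R; D=r@R
    for xx in(-.011,0.0):
        t=(xx-O[0])/D[0]; print(n,xx,O+t*D)
print(s['grip_width'],s['gripper_force'])
E
```

```text
Ldark -0.011 [-0.011  -0.0231 -0.0358]
Ldark 0.0 [ 0.     -0.0185 -0.0227]
Llight -0.011 [-0.011  -0.0151 -0.0338]
Llight 0.0 [ 0.     -0.0104 -0.0206]
Linner -0.011 [-0.011  -0.0128 -0.0391]
Linner 0.0 [ 0.     -0.008  -0.0261]
Rinner -0.011 [-0.011   0.0056 -0.0345]
Rinner 0.0 [ 0.      0.0107 -0.0213]
Rdark -0.011 [-0.011   0.0113 -0.0282]
Rdark 0.0 [ 0.      0.0165 -0.0149]
Rlight -0.011 [-0.011   0.0157 -0.0271]
Rlight 0.0 [ 0.      0.021  -0.0138]
Router -0.011 [-0.011   0.0205 -0.0347]
Router 0.0 [ 0.      0.0259 -0.0215]
0.022128720483033746 0.0
```

```bash
python3 - <<'E'
from h import *
np.set_printoptions(precision=3,suppress=True)
b,d=shot('side');s=observe();R=np.array(s['tool_rot']);p=np.array(s['position'])
Q=(cloud('side',d)-p)@R
for u in(364,367,370,377,381,383):
    print(u)
    for v in range(238,260,2): print('  ',v,b[v,u].sum(),d[v,u].round(3),Q[v,u]*1000)
E
```

```text
364
   238 130 0.906 [-11.983 -25.539 -78.855]
   240 149 0.915 [ -9.002 -23.798 -69.389]
   242 127 0.917 [-10.927 -24.076 -65.402]
   244 139 0.929 [ -6.48  -21.712 -54.05 ]
   246 122 0.931 [ -7.998 -21.811 -49.478]
   248 126 0.94 [ -5.359 -20.179 -39.994]
   250 108 0.945 [ -5.261 -19.595 -33.398]
   252 185 0.95 [ -5.012 -18.942 -26.552]
   254 214 0.999 [22.117 -7.025 12.816]
   256 211 0.992 [14.964 -9.442 11.094]
   258 219 0.993 [ 11.996 -10.106  14.428]
367
   238 133 0.911 [-10.555 -18.346 -75.66 ]
   240 141 0.913 [-12.059 -18.438 -71.235]
   242 121 0.92 [-10.252 -17.12  -62.99 ]
   244 262 0.926 [ -9.301 -16.158 -55.632]
   246 271 0.929 [-10.41  -16.067 -50.593]
   248 266 0.933 [-10.858 -15.691 -44.736]
   250 258 0.941 [ -9.312 -14.454 -36.454]
   252 220 0.944 [-10.025 -14.179 -30.78 ]
   254 370 0.957 [ -5.456 -11.625 -18.662]
   256 336 0.955 [ -9.508 -12.776 -16.903]
   258 195 0.955 [-12.883 -13.637 -14.333]
370
   238 238 0.996 [ 42.62   11.38  -14.168]
   240 254 0.987 [ 33.594   8.085 -17.716]
   242 235 0.982 [ 27.233   5.941 -18.329]
   244 420 0.979 [ 22.
[... 1010 characters left out ...]
]
   248 208 0.951 [ -6.873  18.32  -31.873]
   250 247 1.006 [24.087 34.048 11.951]
   252 210 1.002 [18.134 31.961 11.758]
   254 216 0.998 [12.625 30.083 12.047]
   256 207 0.991 [ 5.267 27.297  9.997]
   258 355 0.991 [ 1.939 26.471 12.879]
383
   238 142 0.917 [-14.154  15.704 -71.118]
   240 113 0.934 [ -6.906  19.95  -56.57 ]
   242 126 0.94 [ -6.028  21.124 -49.191]
   244 105 0.947 [ -4.579  22.587 -41.058]
   246 118 0.951 [ -5.047  23.123 -35.092]
   248 172 1.01 [28.398 40.295 11.381]
   250 224 1.007 [23.53  38.726 12.545]
   252 218 1.005 [19.077 37.357 14.176]
   254 216 0.999 [11.827 34.603 12.347]
   256 207 0.996 [ 6.851 32.964 13.24 ]
   258 323 0.99 [ 0.049 30.414 11.81 ]
```

Depth puts the finger tips about 27 mm behind the reported TCP: the front faces end at tool z -27, while the shelf and bar read their true heights. The tips are therefore at z 0.047, still above the bar. I lower by 12 mm and close.

>>> {"name": "move_arm", "arguments": {"jaw": [4.6,4.6,4.6,4.6,4.6,4.6,2.2,2.2,2.2,2.2,2.2], "dp": [[0,0,0],[0,0,0],[0,0,0],[0,0,0.6],[0,0,0.4],[0,0,0.2],[0,0,0],[0,0,0],[0,0,0],[0,0,0],[0,0,0]], "turn": [[0,0,0],[0,0,0],[0,0,0],[0,0,0],[0,0,0],[0,0,0],[0,0,0],[0,0,0],[0,0,0],[0,0,0],[0,0,0]]}}

```text
time_s: 7.3
position: [0.5255, 0.0569, 0.0081]
tool_rot: [[-0.147, 0.989, 0.0], [0.989, 0.147, -0.0], [-0.0, 0.0, -1.0]]
ft_force: [0.1, -0.4, 0.0]
grip_width: 0.0235
gripper_force: 66.5
```

>>> {"name": "move_arm", "arguments": {"jaw": [4.0,4.0,4.0,4.0,4.0,1.8,1.8,1.8,1.8,1.8,1.8], "dp": [[0,0,0],[0,0,0],[0,0,0],[0,0,0.4],[0,0,0],[0,0,0],[0,0,0],[0,0,0],[0,0,0],[0,0,0],[0,0,0]], "turn": [[0,0,0],[0,0,0],[0,0,0],[0,0,0],[0,0,0],[0,0,0],[0,0,0],[0,0,0],[0,0,0],[0,0,0],[0,0,0]], "force": 100}}

```text
time_s: 8.22
position: [0.5255, 0.0569, 0.0041]
tool_rot: [[-0.146, 0.989, 0.0], [0.989, 0.146, 0.0], [-0.0, 0.0, -1.0]]
ft_force: [-0.5, 0.5, 0.2]
grip_width: 0.0227
gripper_force: 98.1
```

```bash
python3 - <<'E'
from h import *
np.set_printoptions(precision=3,suppress=True)
b,d=shot('side');s=observe();R=np.array(s['tool_rot']);p=np.array(s['position'])
print(s['grip_width'],s['gripper_force'])
cv2.imwrite('pics/b5.png',cv2.resize(b[200:275,335:425],None,fx=8,fy=8,interpolation=cv2.INTER_CUBIC)[:,:,::-1])
Q=(cloud('side',d)-p)@R
for u in(365,367,369,378,380,382):
    print(u)
    for v in range(246,262,2): print('  ',v,b[v,u].sum(),d[v,u].round(3),Q[v,u]*1000)
E
```

```text
0.022611431091585157 98.11034917831421
365
   246 120 0.928 [-10.428 -20.591 -67.745]
   248 162 0.931 [-11.204 -20.372 -62.288]
   250 222 0.938 [-10.08 -19.35 -54.53]
   252 229 0.943 [-10.155 -18.827 -48.118]
   254 250 0.946 [-11.139 -18.681 -42.737]
   256 247 0.953 [ -9.494 -17.418 -34.104]
   258 262 0.955 [-11.571 -17.726 -29.946]
   260 215 0.99 [ 6.737 -9.358 -0.435]
367
   246 105 0.927 [-12.121 -16.812 -68.59 ]
   248 230 0.933 [-11.309 -15.899 -61.269]
   250 233 0.939 [-10.617 -15.029 -54.006]
   252 219 0.942 [-11.214 -14.706 -48.208]
   254 162 0.95 [ -9.328 -13.31  -39.35 ]
   256 181 0.954 [ -9.982 -12.999 -33.484]
   258 357 0.951 [-14.754 -14.464 -32.642]
   260 228 0.958 [-13.8   -13.45  -24.712]
369
   246 445 0.974 [ 16.65    0.182 -33.858]
   248 414 0.973 [ 12.718  -0.909 -31.796]
   250 420 0.967 [  5.78   -3.314 -33.329]
   252 421 0.963 [  0.692  -4.918 -32.727]
   254 472 0.963 [ -2.775  -5.815 -30.202]
   256 476 0.956 [-10.186  -8.446 -32.514]
   258 351 0.952 [-15.718 -10.259 -32.605]
   260 223 0.988 [ 3.367 -1.209 -2.059]
378
   246 115 0.942 [ -7.90
[... 298 characters left out ...]
132   2.685 -43.341]
380
   246 259 0.941 [ -9.585  13.943 -58.196]
   248 266 0.947 [ -9.115  14.896 -51.133]
   250 289 0.95 [-10.257  15.085 -45.928]
   252 258 0.955 [-10.298  15.808 -39.345]
   254 269 0.958 [-11.246  16.101 -33.803]
   256 218 0.996 [ 8.77  26.533 -2.317]
   258 347 0.991 [ 2.486 24.279 -3.086]
   260 243 0.935 [-34.55    7.071 -42.638]
382
   246 173 0.946 [ -7.609  19.526 -54.705]
   248 149 0.953 [ -6.134  20.999 -46.403]
   250 117 0.955 [ -8.371  20.674 -42.466]
   252 115 0.962 [ -6.973  22.128 -34.097]
   254 203 0.999 [12.375 32.391 -3.621]
   256 207 0.995 [ 6.833 30.483 -3.426]
   258 354 0.992 [ 2.048 28.941 -2.339]
   260 229 0.933 [-36.746  10.587 -44.176]
```

View pics/b5.png

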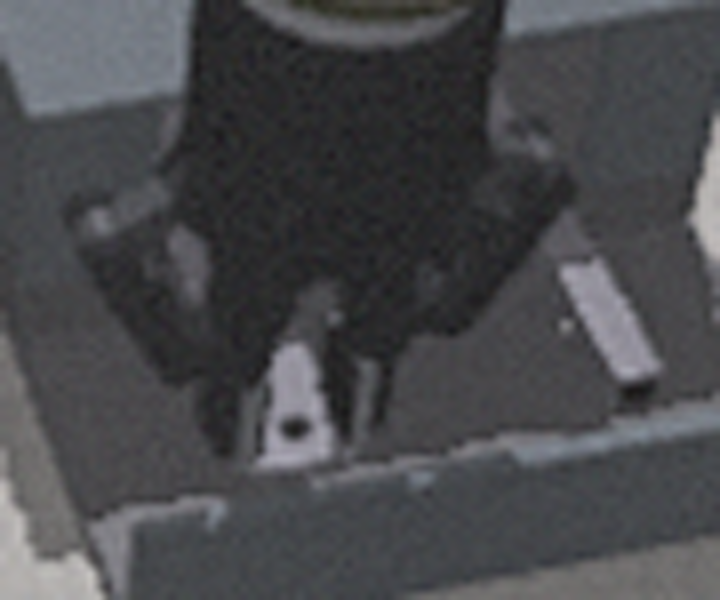

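Grip is now 98 N on the bar, with the tips flush with its underside; the crop shows the bar between the fingers at (290,420) and the tube untouched at (610,320). Next I tilt the front end up 14° about the inner end.

>>> {"name": "move_arm", "arguments": {"jaw": [1.8,1.8,1.8,1.8,1.8,1.8,1.8,1.8,1.8,1.8], "dp": [[-0.07,0,-0.6],[-0.07,0,-0.6],[-0.07,0,-0.6],[-0.07,0,-0.6],[-0.07,0,-0.6],[-0.07,0,-0.6],[-0.07,0,-0.6],[-0.07,0,-0.6],[0,0,0],[0,0,0]], "turn": [[0,-0.0305,0],[0,-0.0305,0],[0,-0.0305,0],[0,-0.0305,0],[0,-0.0305,0],[0,-0.0305,0],[0,-0.0305,0],[0,-0.0305,0],[0,0,0],[0,0,0]]}}

```text
time_s: 9.1
position: [0.5254, 0.0568, 0.0521]
tool_rot: [[-0.143, 0.989, 0.035], [0.96, 0.147, -0.238], [-0.241, 0.0, -0.971]]
ft_force: [-0.7, 0.1, -1.0]
grip_width: 0.0231
gripper_force: 98.2
```

>>> {"name": "move_arm", "arguments": {"jaw": [1.8,1.8,1.8,1.8,1.8], "dp": [[-0.8,0,0],[-1.2,0,0],[-1.2,0,0],[-0.8,0,0],[0,0,0]], "turn": [[0,0,0],[0,0,0],[0,0,0],[0,0,0],[0,0,0]]}}

```text
time_s: 9.52
position: [0.5317, 0.0157, 0.0624]
tool_rot: [[-0.139, 0.99, 0.036], [0.96, 0.144, -0.239], [-0.242, 0.001, -0.97]]
ft_force: [-0.0, -0.5, -1.2]
grip_width: 0.0226
gripper_force: 98.2
```

```bash
python3 - <<'E'
from h import *
np.set_printoptions(precision=3,suppress=True)
b,d=shot('side');s=observe();R=np.array(s['tool_rot']);p=np.array(s['position'])
print(s['grip_width'],s['gripper_force'],s['ft_force'])
cv2.imwrite('pics/b6.png',cv2.resize(b[190:280,325:435],None,fx=6.6,fy=6.6,interpolation=cv2.INTER_CUBIC)[:,:,::-1])
Q=(cloud('side',d)-p)@R*1000
m=(d>0)&(abs(Q[...,1])<14)&(Q[...,0]<-8)&(Q[...,0]>-40)&(abs(Q[...,2]+30)<15)
print(m.sum(),np.percentile(Q[m],[3,50,97],axis=0))
E
```

```text
0.022717455264708274 98.24657678604126 [-0.728  0.577 -2.379]
79 [[-18.248 -13.356 -42.771]
 [-14.011   1.079 -32.298]
 [ -8.712  13.067 -26.05 ]]
```

View pics/b6.png

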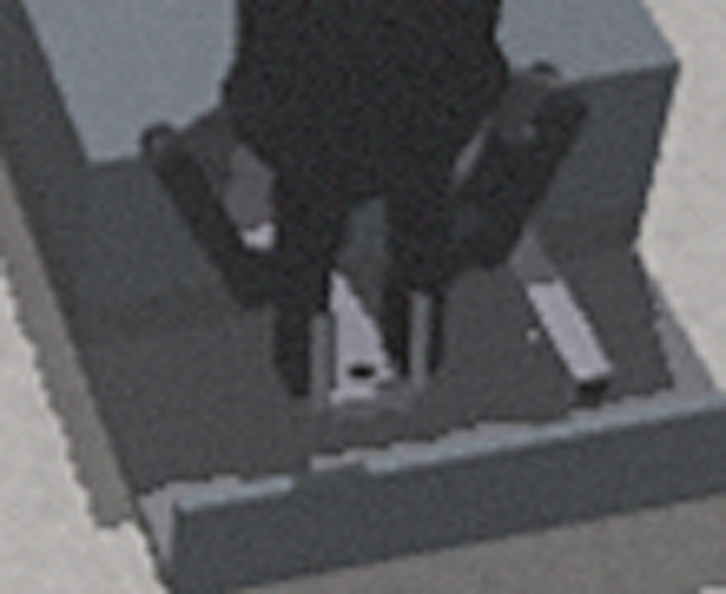

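The bar moved with the gripper (its end at crop (365,400)) and the tube is still in place at (570,335). I continue the pull.

>>> {"name": "move_arm", "arguments": {"jaw": [1.8,1.8,1.8,1.8,1.8,1.8,1.8,1.8,1.8,1.8,1.8], "dp": [[-0.8,0,0],[-1.3,0,0],[-1.4,0,0],[-1.4,0,0],[-1.4,0,0],[-1.4,0,0],[-1.4,0,0],[-1.3,0,0],[-0.8,0,0],[0,0,0],[0,0,0]], "turn": [[0,0,0],[0,0,0],[0,0,0],[0,0,0],[0,0,0],[0,0,0],[0,0,0],[0,0,0],[0,0,0],[0,0,0],[0,0,0]]}}

```text
time_s: 10.48
position: [0.5469, -0.0894, 0.0888]
tool_rot: [[-0.142, 0.989, 0.035], [0.96, 0.146, -0.239], [-0.241, -0.0, -0.97]]
ft_force: [-0.1, -0.1, -2.0]
grip_width: 0.0226
gripper_force: 98.3
```

>>> {"name": "move_arm", "arguments": {"jaw": [1.8,1.8,1.8,1.8,1.8,1.8,1.8,1.8,1.8], "dp": [[-0.25,0,-1],[-0.4,0,-1.5],[-0.25,0,-1],[0,0,0],[0,0,0],[0,0,0],[0,0,0],[0,0,0],[0,0,0]], "turn": [[0,0,0],[0,0,0],[0,0,0],[0,0.04,0],[0,0.06,0],[0,0.06,0],[0,0.06,0],[0,0.024,0],[0,0,0]]}}

```text
time_s: 11.23
position: [0.5473, -0.0902, 0.1254]
tool_rot: [[-0.146, 0.989, 0.0], [0.989, 0.146, -0.0], [-0.0, 0.0, -1.0]]
ft_force: [-0.1, -0.5, -1.9]
grip_width: 0.0226
gripper_force: 98.4
```

>>> {"name": "move_arm", "arguments": {"jaw": [1.8,1.8,1.8,1.8,1.8,1.8,1.8,1.8,1.8,1.8,1.8,1.8], "dp": [[-1.2,0,0],[-2.4,-0.1,0],[-2.9,-0.1,0],[-2.9,-0.1,0],[-2.9,-0.1,0],[-2.9,-0.1,0],[-2.9,-0.1,0],[-2.9,-0.1,0],[-2.9,-0.1,0],[-1.8,0,0],[-1.0,0,0],[0,0,0]], "turn": [[0,0,0],[0,0,0],[0,0,0],[0,0,0],[0,0,0],[0,0,0],[0,0,0],[0,0,0],[0,0,0],[0,0,0],[0,0,0],[0,0,0]]}}

```text
time_s: 12.23
position: [0.5782, -0.3567, 0.1245]
tool_rot: [[-0.145, 0.989, -0.001], [0.989, 0.145, -0.001], [-0.001, -0.001, -1.0]]
ft_force: [0.5, -0.3, -2.6]
grip_width: 0.0224
gripper_force: 98.4
```

```bash
python3 - <<'E'
from h import *
np.set_printoptions(precision=4,suppress=True)
b,d=shot('side');t,dt=shot('top');s=observe();R=np.array(s['tool_rot']);p=np.array(s['position'])
print(p,R,s['grip_width'],s['gripper_force'],s['ft_force'])
cv2.imwrite('pics/c1.png',np.hstack([b[220:480,270:590],cv2.resize(t[90:260,380:560],(320,260))])[:,:,::-1])
for c,D in(('side',d),('top',dt)):
    Q=(cloud(c,D)-p)@R*1000
    m=(D>0)&(abs(Q[...,1])<11)&(Q[...,0]<225)&(Q[...,0]>-40)&(abs(Q[...,2]+34)<30)
    for lo in range(-40,225,20):
        k=m&(Q[...,0]>=lo)&(Q[...,0]<lo+20)
        if k.sum(): print(c,lo,k.sum(),np.median(Q[k],0))
E
```

```text
[ 0.5783 -0.3541  0.1249] [[-0.1471  0.9891 -0.0007]
 [ 0.9891  0.1471  0.0004]
 [ 0.0005 -0.0006 -1.    ]] 0.022741178163865967 98.38715672492981 [-0.482   0.7046 -2.6167]
side -20 246 [-11.3183   4.8809 -32.8456]
side 20 8 [ 38.9902  -8.2005 -31.5999]
side 40 161 [ 51.8346  -2.164  -31.4402]
side 60 194 [ 69.75    -0.1916 -31.4165]
side 80 169 [ 90.0656  -0.2622 -31.0923]
side 100 151 [109.1304  -0.8622 -30.6108]
side 120 71 [126.6978  -6.1597 -30.3546]
side 140 3 [141.1103 -10.0803 -30.0043]
top 60 53 [ 73.9428   3.5042 -33.3204]
top 80 94 [ 90.7054   0.5381 -32.6163]
top 100 65 [107.8294   1.154  -32.6164]
```

View pics/c1.png

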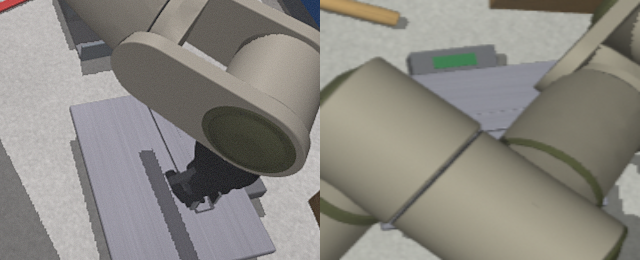

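The bar is held level over the plate: the left pane shows it along the plate at (165,195), with its top measured 32 mm above the TCP. Next I lower it.

>>> {"name": "move_arm", "arguments": {"jaw": [1.8,1.8,1.8,1.8,1.8,1.8,1.8,1.8,1.8], "dp": [[-0.2,0.1,1.0],[0,0,2],[0,0,2],[0,0,1.5],[0,0,1.0],[0,0,0.5],[0,0,0.2],[0,0,0],[0,0,0]], "turn": [[0,0.01,0],[0,0,0],[0,0,0],[0,0,0],[0,0,0],[0,0,0],[0,0,0],[0,0,0],[0,0,0]]}}

```text
time_s: 13.08
position: [0.5799, -0.3564, 0.044]
tool_rot: [[-0.147, 0.989, -0.0], [0.989, 0.147, 0.009], [0.009, 0.001, -1.0]]
ft_force: [0.3, -0.5, -1.5]
grip_width: 0.0226
gripper_force: 98.4
```

>>> {"name": "move_arm", "arguments": {"jaw": [1.8,1.8,1.8,1.8,1.8], "dp": [[0,0,0.2],[0,0,0.2],[0,0,0],[0,0,0],[0,0,0]], "turn": [[0,0,0],[0,0,0],[0,0,0],[0,0,0],[0,0,0]]}}

```text
time_s: 13.5
position: [0.5795, -0.3562, 0.0392]
tool_rot: [[-0.146, 0.989, -0.001], [0.989, 0.146, 0.01], [0.01, 0.0, -1.0]]
ft_force: [-0.2, -0.5, -2.1]
grip_width: 0.0226
gripper_force: 98.4
```

>>> {"name": "move_arm", "arguments": {"jaw": [1.8,1.8,1.8,1.8,1.8], "dp": [[0,0,0.15],[0,0,0.1],[0,0,0],[0,0,0],[0,0,0]], "turn": [[0,0,0],[0,0,0],[0,0,0],[0,0,0],[0,0,0]]}}

```text
time_s: 13.92
position: [0.5795, -0.3561, 0.0366]
tool_rot: [[-0.146, 0.989, -0.001], [0.989, 0.146, 0.01], [0.01, 0.0, -1.0]]
ft_force: [0.9, 0.2, -2.1]
grip_width: 0.0228
gripper_force: 98.4
```

>>> {"name": "move_arm", "arguments": {"jaw": [1.8,1.8,1.8,1.8], "dp": [[0,0,0.1],[0,0,0],[0,0,0],[0,0,0]], "turn": [[0,0,0],[0,0,0],[0,0,0],[0,0,0]]}}

```text
time_s: 14.25
position: [0.5796, -0.3562, 0.0361]
tool_rot: [[-0.146, 0.989, -0.001], [0.989, 0.146, 0.009], [0.009, 0.0, -1.0]]
ft_force: [-1.8, 1.0, 4.0]
grip_width: 0.0229
gripper_force: 101.5
```

>>> {"name": "move_arm", "arguments": {"jaw": [1.8,1.8,1.8,1.8], "dp": [[0,0,0.08],[0,0,0],[0,0,0],[0,0,0]], "turn": [[0,0.004,0],[0,0,0],[0,0,0],[0,0,0]]}}

```text
time_s: 14.58
position: [0.5797, -0.3561, 0.0361]
tool_rot: [[-0.147, 0.989, -0.001], [0.989, 0.147, 0.013], [0.013, 0.001, -1.0]]
ft_force: [-2.9, 2.3, 9.6]
grip_width: 0.0229
gripper_force: 104.5
```

```bash
python3 - <<'E'
from h import *
np.set_printoptions(precision=4,suppress=True)
b,d=shot('side');s=observe();R=np.array(s['tool_rot']);p=np.array(s['position'])
P=cloud('side',d);Q=(P-p)@R*1000
for lo in range(-20,200,20):
    for n,ya,yb in(('bar',-10,10),('plateL',-60,-35)):
        k=(d>0)&(Q[...,1]>ya)&(Q[...,1]<yb)&(Q[...,0]>=lo)&(Q[...,0]<lo+20)&(abs(P[...,2]-.064)<.012)
        if k.sum()>20: print(n,lo,k.sum(),np.median(P[k][:,2]))
E
```

```text
bar -20 169 0.06817348708968916
plateL -20 240 0.05901751040408796
plateL 0 227 0.059085197957008506
plateL 20 203 0.05904515745840841
bar 40 136 0.06870109548003284
plateL 40 204 0.05901543296703947
bar 60 146 0.06873039022206825
plateL 60 196 0.05911519095769243
bar 80 76 0.06857149952100998
plateL 80 181 0.05919484175900691
plateL 100 169 0.058954050555752285
plateL 120 164 0.05909335399473804
plateL 140 152 0.05912028345690089
plateL 160 132 0.05913657675200788
plateL 180 83 0.05915999127198895
```

The bar's top reads about 9 mm above the plate, so it is seated to within about 1 mm. Release gently.

>>> {"name": "move_arm", "arguments": {"jaw": [2.4,2.8,3.2,3.8,4.4,4.8,4.8,4.8], "dp": [[0,0,0],[0,0,0],[0,0,0],[0,0,0],[0,0,0],[0,0,0],[0,0,0],[0,0,0]], "turn": [[0,0,0],[0,0,0],[0,0,0],[0,0,0],[0,0,0],[0,0,0],[0,0,0],[0,0,0]], "force": 20}}

```text
time_s: 15.3
position: [0.5794, -0.356, 0.0345]
tool_rot: [[-0.146, 0.989, -0.002], [0.989, 0.146, 0.014], [0.014, -0.0, -1.0]]
ft_force: [0.3, 0.1, -0.2]
grip_width: 0.0477
gripper_force: 0.0
```

>>> {"name": "move_arm", "arguments": {"jaw": [4.8,4.8,4.8,4.8,4.8,4.8,4.8,4.8], "dp": [[0,0,-0.5],[0,0,-1.5],[0,0,-3],[0,0,-3],[0,0,-3],[0,0,-2],[0,0,0],[0,0,0]], "turn": [[0,0,0],[0,0,0],[0,0,0],[0,0,0],[0,0,0],[0,0,0],[0,0,0],[0,0,0]]}}

```text
time_s: 15.97
position: [0.58, -0.3581, 0.1661]
tool_rot: [[-0.147, 0.989, -0.0], [0.989, 0.147, 0.012], [0.012, 0.002, -1.0]]
ft_force: [-0.2, -0.1, -0.1]
grip_width: 0.0481
gripper_force: 0.0
```

```bash
python3 - <<'E'
from h import *
np.set_printoptions(precision=4,suppress=True)
b,d=shot('side');P=cloud('side',d)
m=(d>0)&(P[...,2]>.0640)&(P[...,2]<.075)&(abs(P[...,0]-.5665)<.11)&(abs(P[...,1]+.27)<.14)
m=cv2.morphologyEx(m.astype(np.uint8),cv2.MORPH_OPEN,np.ones((3,3)))
n,l,st,_=cv2.connectedComponentsWithStats(m)
i=1+np.argmax(st[1:,4]);k=l==i
r=cv2.minAreaRect(P[k][:,:2].astype(np.float32)*1000);print(k.sum(),r,np.median(P[k][:,2]))
ys=P[k][:,1]
for lo in np.arange(-.38,-.15,.03):
    q=(ys>=lo)&(ys<lo+.03)
    if q.sum(): print(lo.round(2),np.median(P[k][q][:,2]))
m2=(d>0)&(P[...,2]>.036)&(P[...,2]<.05)&(abs(P[...,0]-.615)<.03)&(P[...,1]>.055)&(P[...,1]<.14)
print('tube front y',P[m2][:,1].min(),P[m2][:,0].mean())
cv2.imwrite('pics/d1.png',b[:,:,::-1])
E
```

```text
1987 ((566.3789672851562, -268.408935546875), (27.40489959716797, 210.67982482910156), 7.92125129699707) 0.0670667681470556
-0.38 0.06714867228404944
-0.35 0.06711559274851189
-0.32 0.06710111368436222
-0.29 0.06693485488379308
-0.26 0.06699863627458824
-0.23 0.06709304573967859
-0.2 0.06714409805851515
-0.17 0.06640605102529552Traceback (most recent call last):
  File "<stdin>", line 14, in <module>
    return umr_minimum(a, axis, None, out, keepdims, initial, where)
ValueError: zero-size array to reduction operation minimum which has no identity
```

```bash
python3 -c "
from h import *
print(ticket.close_job())"
```

```text
the job is handed in; nothing more can be done
None
```

The job is handed in: the flat bar lies flat on the scale plate within about 2 mm of its centre, released with the gripper clear. I never touched the square tube, but the arm hid it in the last image, so its final position is unchecked.

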